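# Turn the sample jar to the code reader and close the bay with its amber panel

## Task

Get the code reader's bay ready for a reading: turn the sample jar standing in the bay until its code label squarely faces the reader's red window, and let go of it. Then take the amber cover panel off its sloped rest, slip its tongue under the bay's black lip with the panel tipped up about 25 to 30 degrees, and lower it gently, without letting it drop, until it lies flat on the bay with the tongue locked in the groove. Keep the jar upright and facing the window, and leave everything else on the bench where it is.

Things in the scene. Friction and masses are not known exactly. Their poses are not given: they have to be found in the camera images.
- bay: code reader bay, fixed: white open-topped box, blue reader on its far wall. Origin: centre of underside, on the bench; +x from lip to reader, z up. Overall x -103 to 139, y -80 to 80 mm. Floor top z 8. Inner walls y +-70, x -79 and 67. Panel seat (tops of side walls, and of far wall x 67 to 79) at z 92. Backstop wall x 79 to 89, top z 108; reader body behind it x 89 to 139, 100 high.
- groove (a point): middle of the groove's mouth in the bay's near wall, bay frame x -79, y 0, z 92 mm. The groove opens towards bay +x: 20 mm deep (x -99 to -79), y -59 to 59, floor z 83, roof z 100.5. Its roof is the underside of the black lip (x -103 to -79, z 100.5 to 106.5).
- seat (a point): where the origin of the closed panel lies: bay frame x 0, y 0, z 92 mm, the panel's axes then along the bay's. Fore-and-aft play there is 4 mm each way, sideways play of the tongue in the groove 4 mm each way.
- window (a point): centre of the reader's red window on the inside of the bay's far wall: x +67, y 0, z 48 mm in the bay's frame; it looks along the bay's -x. A red patch on top of the blue reader marks its side from above.
- jar: upright white sample jar with blue cap, loose, a plain cylinder 46 mm across and 76 mm tall, about 0.15 kg, standing on the bay's floor, within about 15 mm of the bay's middle. Origin: centre of its underside. Its +x axis points out through the yellow label with black code squares; a yellow bar on the cap also runs from the centre towards that side. z is up.
- jar_code (a point): centre of the jar's code label, 23 mm out along the jar's +x axis and 30 mm above its underside
- panel: amber acrylic plate, loose, 0.2 to 0.42 kg, 150 (x) by 156 (y) by 10 mm. Origin: centre of its underside; z out of the face with the rib. Black tongue on the -x edge: x -95 to -75, 110 wide, z 0 to 4 mm. Stripes on top: black at the tongue edge, white at the other. Starts on the sloped rest, tongue edge down, tipped 35 degrees, its x axis pointing up the slope.
- rib (a point): grip point on the black rib in the middle of the panel's upper face: panel frame x 0, y 0, z 36 mm. The rib runs along y: 14 mm thick (x), 70 mm long (y), from z 10 (plate top) to z 50 mm.
- tongue_tip (a point): middle of the tongue's front edge: x -95, y 0, z 2 mm in the panel's frame
- rest: fixed aluminium rest with a 35 degree slope that rises along its +x; a 10 mm high stop at the low end holds the panel by the tongue. Origin: centre of its base on the bench. The panel's underside centre lies 75 mm above it.
- wash_bottle: bystander, loose, not to be moved: white wash bottle with red cap, 56 mm across, 145 mm tall; origin at the centre of its underside
- dishes: bystander, loose, not to be moved: stack of three red-filled petri dishes, one piece, 89 mm across, 45 mm tall; origin at the centre of its underside
- beaker: bystander, loose, not to be moved: glass beaker, 64 mm across, 85 mm tall; origin at the centre of its underside
- tube_rack: bystander, loose, not to be moved: green rack of capped tubes, 90 x 160 mm, 98 mm tall; origin at the centre of its underside
- tip_box: bystander, loose, not to be moved: blue box of pipette tips with a clear lid, 122 x 82 mm, 69 mm tall; origin at the centre of its underside
- timer: bystander, loose, not to be moved: white bench timer, 60 x 80 mm, 22 mm high; origin at the centre of its underside
Things that resemble listed ones, but are neither listed nor needed, are in the scene too. Of the things that look like the panel, the middle-sized one is meant.

How it is judged (in metres and radians):
On the way, in this order (a step that is already met when the one before it is completed fails the run):
1. the jar stands in the bay, let go, with its code facing the window (angle between the x axis of jar and the x axis of bay, either way round below 0.25 rad and horizontal distance between jar_code and window below 0.072 m and angle between jar's own z axis and vertical below 0.1 rad and contact force between the fingers and jar below 0.1 N and linear speed of jar below 0.02 m/s), for 0.2 s.
2. the panel, tipped up at least 12 degrees, has its tongue's front edge inside the groove under the lip (x of tongue_tip in the frame of bay between -0.1 and -0.084 m and y of tongue_tip in the frame of bay between -0.012 and 0.012 m and z of tongue_tip in the frame of bay between 0.08 and 0.1005 m and angle between panel's own z axis and vertical between 0.21 and 0.9 rad), for 0.1 s.
At the end, for the whole second after the job is handed in: The panel lies flat on the bay (tilt 1.7 degrees, height 3 mm, fore-and-aft 6 mm, sideways 8 mm, square 4.5 degrees), tongue in the groove; the jar stands upright on the bay floor, its code facing the window within 14 degrees; all released and at rest (angle between the x axis of jar and the x axis of bay, either way round below 0.25 rad and horizontal distance between jar_code and window below 0.072 m and angle between jar's own z axis and vertical below 0.1 rad and x of panel in the frame of bay between -0.006 and 0.006 m and y of panel in the frame of bay between -0.008 and 0.008 m and z of panel in the frame of bay between 0.089 and 0.0945 m and x of tongue_tip in the frame of bay between -0.102 and -0.088 m and angle between panel's own z axis and vertical below 0.03 rad and angle between the x axis of panel and the x axis of bay, either way round below 0.08 rad and linear speed of each of panel, jar below 0.01 m/s and z of jar in the frame of bay between 0.004 and 0.012 m); the robot touches nothing.
It fails at once if a bystander is moved more than 20 mm or tipped (distance of any of wash_bottle, dishes, beaker, tube_rack, tip_box, timer from where it was at the start of the episode above 0.02 m or angle between any of wash_bottle, dishes, beaker, tube_rack, tip_box, timer's own z axis and vertical above 0.3 rad).
It fails at once if the jar is tipped over (angle between jar's own z axis and vertical above 0.4 rad).
It fails at once if the panel is let drop at the bay (turning faster than 3.5 rad/s or moving faster than 0.6 m/s there) (horizontal distance between panel and bay below 0.1 m and (angular speed of panel above 3.5 rad/s or linear speed of panel above 0.6 m/s)).
It also fails if it takes over 72 s, if anything falls off the work surface, if the arm or the gripper's body presses on something with over 40 N, if the wrist force passes 120 N, or if a joint passes its speed limit or range.

## Robot

A 7-joint arm with a two-finger parallel gripper is mounted at the origin on the work surface. World frame = base frame: x ahead of the robot, y to its left, z up, the work surface at z = 0. Lengths are in mm, angles in rad, forces in N, time in s.
With the tool pointing down it reaches from about 400 to 850 mm from the base axis. Payload 10.4 kg.
Tool frame: the origin (TCP) lies on the centre line of the jaws, within the pads' length; the fingertips stand 14 mm ahead of it and the grasp point (between the pads) lies 5 mm behind it (r.tips_ahead is the distance from the TCP to the fingertips, in mm); z points along the fingers, y is the line along which they close (so a half turn about z gives the same grasp; the last joint's range is limited). The gripper opens to 87 mm and grips with 3 to 60 N. Pads are 19 mm wide; open, the fingers measure 117 mm over their backs; the gripper's body (75 mm by 190 mm) begins 51 mm behind the grasp point.
Start: joints at [1.294, 0.332, -0.065, 1.46, 0.022, 1.35, -0.088], TCP at [156.948, -604.994, 236.576] pointing down, gripper open.
Joint ranges: [-2.6, 2.6], [-0.5, 2.12], [-1.47, 1.34], [0.16, 2.42], [-1.27, 4.41], [0.06, 2.06], [-2.6, 2.6]. Speed limits (rad/s): [2.22, 2.22, 2.79, 2.79, 3.14, 3.14, 3.14].

## Interface

Orientations are given as a 3x3 rotation matrix whose columns are the frame's x, y, z axes.
In Python, from station import r, vision, job gives the robot as it stands.
- The arm moves only by the tool step_arm, never from a script. Its argument "rows" is a list that holds one entry, the list of rows, each a list of 7 numbers: the shift along the tool's x, y, z in cm, then the turn, a rotation vector about the tool's x, y, z in rad, then the closure, from 0 (fully open) to 1 (shut). A call has 1 to 10 rows; each row shifts and turns the commanded pose from where the row before left it, along the tool's axes as they then stand; what a row does not reach is not made up. A row lasts 1/8 s, in which the tool goes at most 62.5 mm and 10.7 degrees, less where a joint would pass 70% of its speed; a pose out of reach is approached as far as the arm can. A call is refused whole if a number of a shift passes 6.25 or a number of a turn 0.188, either way. A call with a gripper value outside its range is refused whole. The fingers move at their own pace and stop on an object; "force" is the grip in N (left out, the last holds). Time passes only in rows, so rows that do not move let the fingers close. It gives the time, the measured TCP pose, the force and the opening at its end, in the units of the state.
- r.sense(): the state, without advancing time (a new reading comes with each control period).
- vision.capture(name): name is "scene" or "top"; returns a dict with "pixels" (480x640x3 uint8, red, green, blue), "camera_matrix" (3x3 intrinsics, pixels), "view" (4x4, takes a point from world to camera coordinates). Camera axes: x right, y up, looking along -z (the intrinsics and any distortion apply to the point x, -y, -z); pixel columns grow to the right and rows downward; lengths in mm; the calibration is good to about 2 mm. A picture is of the moment at which its call begins. There is no depth.
- job.job_done(): hands the job in, once; it reports no verdict.
The state is a dict: "t": time; "qpos": joint angles; "joint_velocities": joint speeds; "effort": joint torques, N m; "tool_pos": TCP position; "eef_rot": TCP orientation; "force": force on the tool from outside, world axes, zero at the start; "moment": the same for the moment, N m; "gripper_width": finger opening in mm.
Only numpy, scipy, OpenCV 4.12 (cv2) and the standard library are available. Lean on these libraries where they do the work, as an engineer would, in place of code of your own. Each camera call takes 0.05 s, during which the arm holds its last target. There are 200 camera calls.

## Working session

There is one attempt and no reset: what is moved stays moved. The work goes in short steps, Python scripts to look and compute and a tool call to move; the robot and the scene stay as the last step left them, time stands still between calls to the robot, and variables do not carry over. Pictures are saved under pics/ and viewed, on a budget of 10 in all, crops included, one or two more only if the job needs it, and the job is handed in when it is done.

Besides the shell and the picture viewer there is one more tool, called after "Request:" by a JSON object that holds its "op" and its "data". step_arm: Moves the arm, as the interface text tells. Its arguments: {"type":"object","properties":{"rows":{"type":"array","items":{"type":"array","items":{"type":"array","items":{"type":"number"}}}},"force":{"type":"number"}},"required":["rows"]}

```bash
ls; mkdir -p pics; python3 - <<'E'
from station import r,vision,job
import cv2,numpy as np
s=r.sense();print({k:np.round(v,3).tolist() for k,v in s.items()})
for n in("scene","top"):
    c=vision.capture(n);cv2.imwrite(f"pics/{n}0.png",c["pixels"][:,:,::-1]);print(n,c["camera_matrix"],c["view"],[k for k in c])
E
```

```text
pics
{'t': 0.0, 'qpos': [1.294, 0.333, -0.065, 1.461, 0.022, 1.35, -0.088], 'joint_velocities': [0.0, -0.001, -0.001, -0.001, -0.001, -0.0, 0.0], 'effort': [-0.001, -62.326, 0.024, -38.99, -0.061, 0.04, 0.0], 'tool_pos': [156.82, -604.617, 235.754], 'eef_rot': [[0.968, 0.251, -0.0], [0.251, -0.968, 0.001], [-0.0, -0.001, -1.0]], 'force': [-0.12, 0.292, -0.146], 'moment': [-0.036, 0.007, 0.011], 'gripper_width': 87.131}
scene [[535.91990937   0.         322.69053611]
 [  0.         535.91990937 239.09645419]
 [  0.           0.           1.        ]] [[ 2.11040346e-01  9.77286104e-01 -1.93350208e-02 -7.80854493e+01]
 [-7.60543208e-01  1.76597226e-01  6.24809930e-01  3.22125104e+02]
 [ 6.14032574e-01 -1.17154985e-01  7.80537448e-01 -1.91625858e+03]
 [ 0.00000000e+00  0.00000000e+00  0.00000000e+00  1.00000000e+00]] ['pixels', 'camera_matrix', 'view']
top [[623.6441925    0.         325.11959733]
 [  0.         623.6441925  243.63765071]
 [  0.           0.           1.        ]] [[-2.22614608e-02 -9.99724993e-01  7.37328707e-03 -9.68257509e+00]
 [ 9.88078415e-01 -2.08771679e-02  1.52529307e-01 -4.90249550e+02]
 [-1.52333427e-01  1.06809110e-02  9.88271443e-01 -1.49079494e+03]
 [ 0.00000000e+00  0.00000000e+00  0.00000000e+00  1.00000000e+00]] ['pixels', 'camera_matrix', 'view']
```

View pics/scene0.png

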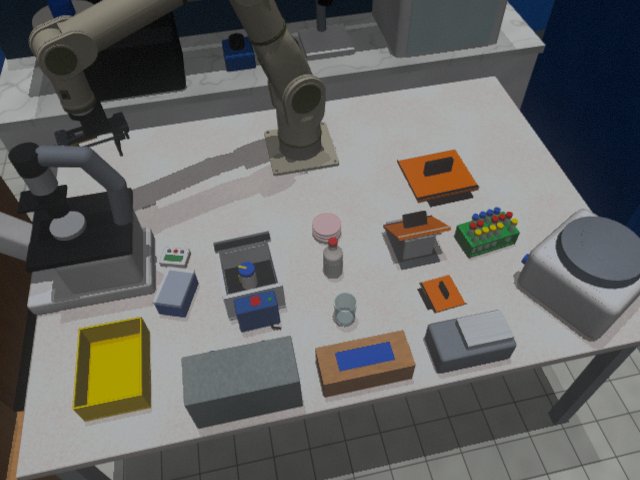

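View pics/top0.png

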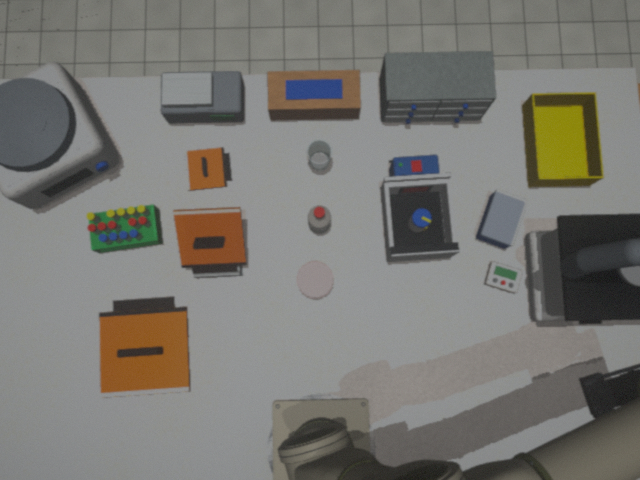

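```bash
cat > h.py <<'E'
import numpy as np,cv2
from station import r,vision,job
def cap(n):
    c=vision.capture(n);return c["pixels"][:,:,::-1].copy(),c["camera_matrix"],c["view"]
def ray(K,V,u,v):
    d=np.array([(u-K[0,2])/K[0,0],-(v-K[1,2])/K[1,1],-1.]);R=V[:3,:3]
    return -R.T@V[:3,3],R.T@d
def onz(K,V,u,v,z):
    o,d=ray(K,V,u,v);return o+d*(z-o[2])/d[2]
def tri(a,b):  # a,b=(K,V,u,v)
    (o,d),(p,e)=ray(*a),ray(*b)
    s=np.linalg.lstsq(np.c_[d,-e],p-o,rcond=None)[0]
    x,y=o+d*s[0],p+e*s[1];return (x+y)/2,np.linalg.norm(x-y)
def proj(K,V,P):
    P=np.atleast_2d(P);c=P@V[:3,:3].T+V[:3,3];return np.c_[K[0,0]*c[:,0]/-c[:,2]+K[0,2],-K[1,1]*c[:,1]/-c[:,2]+K[1,2]]
def crop(im,x0,y0,w,h,f):
    return cv2.resize(im[y0:y0+h,x0:x0+w],None,fx=f,fy=f,interpolation=cv2.INTER_CUBIC)
E
python3 - <<'E'
from h import *
t=cv2.imread('pics/top0.png');s=cv2.imread('pics/scene0.png')
out=np.vstack([np.hstack([crop(t,376,148,100,75,4)[:,:],crop(s,205,225,100,75,4)]),np.hstack([crop(t,376,200,100,75,4),crop(s,205,265,100,75,4)])])
cv2.imwrite('pics/c1.png',cv2.convertScaleAbs(out,alpha=1.5))
out=np.vstack([np.hstack([crop(t,165,200,100,75,4),crop(s,370,190,100,75,4)])])
cv2.imwrite('pics/c2.png',cv2.convertScaleAbs(out,alpha=1.5))
E
```

```text
(no output)
```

View pics/c1.png

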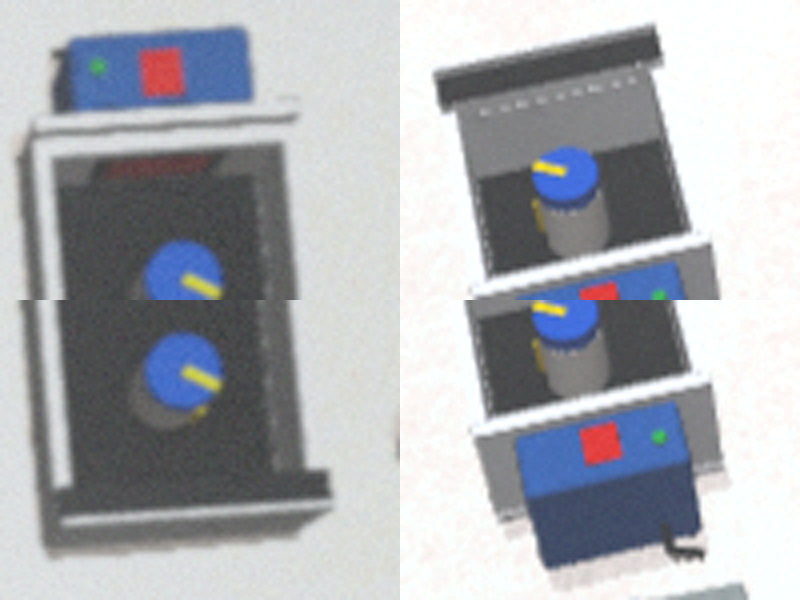

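View pics/c2.png

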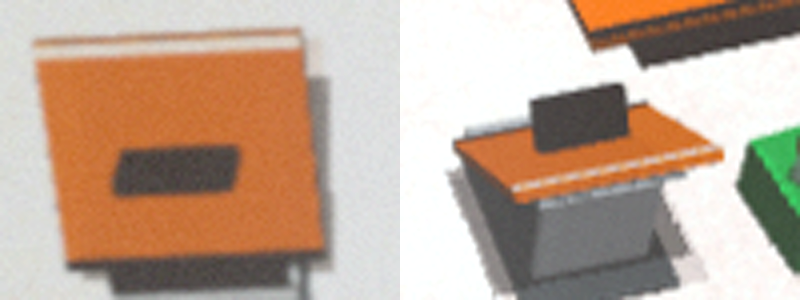

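The pictures show:
- **Bay:** top view around (420,215) and scene view around (250,275), with the reader on the +x side away from the robot.
- **Jar:** its yellow bar points roughly to world -y.
- **Panel:** the middle-sized amber plate on the rest, top view (210,238) and scene view (417,228). Its white-striped high edge is on the +x side.

Next I triangulate corners and blobs.

```bash
python3 - <<'E'
from h import *
t,Kt,Vt=cap('top');s,Ks,Vs=cap('scene')
T=lambda u,v:(Kt,Vt,u,v);S=lambda u,v:(Ks,Vs,u,v)
f=lambda x0,y0,X,Y:(x0+(X+.5)/4-.5,y0+(Y+.5)/4-.5)
def show(n,a,b):
    p,e=tri(T(*a),S(*b));print(n,p.round(1),'gap',round(e,1));return p
def blob(im,lo,hi,box):
    x,y,w,h=box;m=cv2.inRange(cv2.cvtColor(im[y:y+h,x:x+w],cv2.COLOR_BGR2HSV),lo,hi)
    n,l,st,c=cv2.connectedComponentsWithStats(m);i=1+np.argmax(st[1:,4]);M=l==i
    return M,c[i]+[x,y],st[i,4]
# red patch
R=((0,150,120),(6,255,255))
a=blob(t,*R,(405,155,30,20));b=blob(s,*R,(245,290,25,20));print(a[1:],b[1:]);red=show('red',a[1],b[1])
# jar cap: min circle / ellipse of blue+yellow
for nm,im,box in(('t',t,(395,195,50,40)),('s',s,(230,255,32,22))):
    x,y,w,h=box;hsv=cv2.cvtColor(im[y:y+h,x:x+w],cv2.COLOR_BGR2HSV)
    B=cv2.inRange(hsv,(100,130,140),(125,255,255));Y=cv2.inRange(hsv,(18,100,110),(35,255,255))
    pts=cv2.findNonZero(B|Y)[:,0]; Yp=cv2.findNonZero(Y)[:,0]
    n,l,st,c=cv2.connectedComponentsWithStats(B);print(nm,st[1:].tolist())
    (cx,cy),(A,Bx),an=cv2.minAreaRect(cv2.convexHull(np.argwhere(l==1+np.argmax(st[1:,4]))[:,::-1].astype(np.float32)))
    n,ly,sty,cyel=cv2.connectedComponentsWithStats(Y);print('yel',sty[1:].tolist(),(cyel[1:]+[x,y]).round(1).tolist(),'cap',cx+x,cy+y,A,Bx)
# lip near corners, plate corners (hand-picked in crops)
bt=(376,148);bs=(205,225)
lr=show('lip -y',f(376,200,330,500-300),f(*bs,37,72))
ll=show('lip +y',f(376,200,60,517-300),f(*bs,255,27))
br=show('back -y',f(*bt,300,100),f(205,265,310-240+0,430-300+3))
bl=show('back +y',f(*bt,35,122),f(*bs,310,238))
pt=(165,200);ps=(370,190)
P=[show('hi+y',f(*pt,33,40),f(*ps,322,150)),show('hi-y',f(*pt,301,30),f(*ps,115,192)),show('lo+y',f(*pt,68,265),f(*ps,248,103)),show('lo-y',f(*pt,325,247),f(*ps,55,142))]
P=np.array(P);c=P.mean(0);ex=P[:2].mean(0)-P[2:].mean(0);ey=P[[0,2]].mean(0)-P[[1,3]].mean(0)
print('panel top c',c,'len',np.linalg.norm(ex),np.linalg.norm(ey),'tilt',np.degrees(np.arcsin(ex[2]/np.linalg.norm(ex))),'yaw',np.degrees(np.arctan2(ex[1],ex[0])),np.degrees(np.arctan2(-ey[0],ey[1])))
E
```

```text
(array([416.        , 165.94444444]), np.int32(54)) (array([255.04, 300.08]), np.int32(50))
red [ 662.8 -241.4  104.7] gap 0.9
t []Traceback (most recent call last):
  File "<stdin>", line 20, in <module>
    return _wrapfunc(a, 'argmax', axis=axis, out=out, **kwds)
    return bound(*args, **kwds)
ValueError: attempt to get argmax of an empty sequence
```

```bash
python3 - <<'E'
from h import *
t=cv2.imread('pics/top0.png');s=cv2.imread('pics/scene0.png')
_,Kt,Vt=cap('top');_,Ks,Vs=cap('scene')
T=lambda u,v:(Kt,Vt,u,v);S=lambda u,v:(Ks,Vs,u,v)
f=lambda x0,y0,X,Y:(x0+(X+.5)/4-.5,y0+(Y+.5)/4-.5)
def show(n,a,b):
    p,e=tri(T(*a),S(*b));print(n,p.round(1),'gap',round(e,1));return p
cc={}
for nm,im,box in(('t',t,(395,195,50,40)),('s',s,(230,255,32,22))):
    x,y,w,h=box;hsv=cv2.cvtColor(im[y:y+h,x:x+w],cv2.COLOR_BGR2HSV)
    B=cv2.inRange(hsv,(100,130,90),(125,255,255));Y=cv2.inRange(hsv,(18,90,70),(35,255,255))
    n,l,st,c=cv2.connectedComponentsWithStats(B|Y);i=1+np.argmax(st[1:,4])
    (ex,ey),ax,an=cv2.fitEllipse(cv2.findContours((l==i).astype(np.uint8),0,1)[0][0])
    cc[nm]=(ex+x,ey+y)
    n,ly,sty,cy=cv2.connectedComponentsWithStats(Y);print(nm,st[i],'ell',ex+x,ey+y,ax,'yel',sty[1:].tolist(),(cy[1:]+[x,y]).round(1).tolist())
    k=1+np.argmax(sty[1:,4]);K,V=(Kt,Vt) if nm=='t' else (Ks,Vs)
    a=onz(K,V,ex+x,ey+y,84);q=np.argwhere(ly==k)[:,::-1]+[x,y];w=np.array([onz(K,V,u,v,84)[:2] for u,v in q]);d=w.mean(0)-a[:2]
    vx=cv2.fitLine(w.astype(np.float32),2,0,.01,.01).ravel()[:2]
    print('capcentre',a.round(1),'bar ang',np.degrees(np.arctan2(d[1],d[0])),'len',np.hypot(*d),'line',np.degrees(np.arctan2(vx[1],vx[0])))
show('cap',cc['t'],cc['s'])
bt=(376,148);bs=(205,225)
lr=show('lip -y',f(376,200,330,200),f(*bs,37,72))
ll=show('lip +y',f(376,200,60,217),f(*bs,255,27))
br=show('back -y',f(*bt,300,100),f(*bs,70,290))
bl=show('back +y',f(*bt,35,122),f(*bs,310,238))
pt=(165,200);ps=(370,190)
P=np.array([show('hi+y',f(*pt,33,40),f(*ps,322,150)),show('hi-y',f(*pt,301,30),f(*ps,115,192)),show('lo+y',f(*pt,68,265),f(*ps,248,103)),show('lo-y',f(*pt,325,247),f(*ps,55,142))])
c=P.mean(0);ex=P[:2].mean(0)-P[2:].mean(0);ey=P[[0,2]].mean(0)-P[[1,3]].mean(0)
print('panel top c',c,'len',np.linalg.norm(ex),np.linalg.norm(ey),'tilt',np.degrees(np.arcsin(ex[2]/np.linalg.norm(ex))),'yaw',np.degrees(np.arctan2(ex[1],ex[0])),np.degrees(np.arctan2(-ey[0],ey[1])))
E
```

```text
t [ 18  13  18  19 225] ell 421.0674514770508 217.0478572845459 (16.960800170898438, 17.628646850585938) yel [[27, 22, 10, 6, 22], [30, 32, 2, 2, 3]] [[426.4, 219.3], [425.7, 227.7]]
capcentre [ 542.3 -250.9   84. ] bar ang -114.98337415565699 len 13.714039933834254 line 63.318542
s [  8   7  17  14 159] ell 245.9493179321289 268.37862396240234 (12.073688507080078, 15.784782409667969) yel [[8, 10, 8, 4, 16], [8, 20, 2, 2, 4]] [[241.2, 266.7], [238.5, 275.5]]
capcentre [ 540.7 -253.4   84. ] bar ang -125.80103733124369 len 14.911572809013345 line 61.856544
cap [ 541.9 -252.    85.3] gap 2.6
lip -y [ 457.  -328.5  117.6] gap 1.3
lip +y [ 450.4 -172.2  116.6] gap 2.7
back -y [ 641.8 -322.4  115.1] gap 3.4
back +y [ 633.  -164.2  110.1] gap 1.1
hi+y [562.3 329.7 130.1] gap 3.4
hi-y [565.5 176.  129.7] gap 1.1
lo+y [441.6 328.2  45.9] gap 0.0
lo-y [448.7 172.2  49.7] gap 0.4
panel top c [504.51372237 251.51405694  88.84193804] len 144.4490250671894 154.96807343895503 tilt 34.653142419527875 yaw 1.2947264191515808 1.9003521735909925
```

```bash
python3 - <<'E'
from h import *
_,Kt,Vt=cap('top');_,Ks,Vs=cap('scene')
f=lambda x0,y0,X,Y:(x0+(X+.5)/4-.5,y0+(Y+.5)/4-.5)
bt=(376,148);bs=(205,225)
W=[];B=[]
def add(n,K,V,uv,b):
    p=onz(K,V,*uv,b[2]);W.append(p[:2]);B.append(b[:2]);print(n,b,p.round(1))
tp=lambda n,X,Y,b:add('top '+n,Kt,Vt,f(376,148 if Y<300 else 125,X,Y),b)
sc=lambda n,X,Y,b:add('sc '+n,Ks,Vs,f(*bs,X-400,Y),b)
tp('lip-y',330,500,(-103,-80,100.5));tp('lip+y',60,517,(-103,80,100.5))
tp('back-y',300,97,(89,-80,108));tp('back+y',35,120,(89,80,108))
sc('lip-y',437,72,(-103,-80,106.5));sc('lip+y',655,27,(-103,80,106.5))
sc('back-y',470,290,(79,-80,108));sc('back+y',710,234,(79,80,108))
add('top red',Kt,Vt,(416.0,165.94),(114,0,100));add('sc red',Ks,Vs,(255.04,300.08),(114,0,100))
W=np.array(W);B=np.array(B)
def fit(W,B):
    w=W-W.mean(0);b=B-B.mean(0)
    th=np.arctan2((b[:,0]*w[:,1]-b[:,1]*w[:,0]).sum(),(b*w).sum());R=np.array([[np.cos(th),-np.sin(th)],[np.sin(th),np.cos(th)]])
    t0=W.mean(0)-R@B.mean(0);print('bay',t0.round(1),np.degrees(th).round(2),'res',(W-B@R.T-t0).round(1).tolist())
fit(W,B);fit(W[[0,1,2,3,8]],B[[0,1,2,3,8]]);fit(W[[4,5,6,7,9]],B[[4,5,6,7,9]])
q=np.degrees
# lateral check of the jar angle from cap centre and bar already known
print(r.sense()['qpos'])
E
```

```text
top lip-y (-103, -80, 100.5) [ 459.4 -331.7  100.5]
top lip+y (-103, 80, 100.5) [ 452.7 -172.7  100.5]
top back-y (89, -80, 108) [ 645.7 -322.4  108. ]
top back+y (89, 80, 108) [ 634.8 -163.9  108. ]
sc lip-y (-103, -80, 106.5) [ 447.5 -330.4  106.5]
sc lip+y (-103, 80, 106.5) [ 441.6 -173.2  106.5]
sc back-y (79, -80, 108) [ 636.6 -324.8  108. ]
sc back+y (79, 80, 108) [ 628.3 -164.2  108. ]
top red (114, 0, 100) [ 664.2 -241.8  100. ]
sc red (114, 0, 100) [ 659.7 -242.   100. ]
bay [ 551.9 -247.4] 2.7 res [[6.6, 0.5], [7.5, -0.3], [1.2, 0.8], [-2.2, -0.6], [-5.3, 1.8], [-3.6, -0.9], [2.0, -1.2], [1.3, -0.4], [-1.5, 0.3], [-6.1, 0.0]]
bay [ 554.2 -247.4] 2.95 res [[3.9, 0.9], [5.5, 0.1], [-1.5, 0.3], [-4.1, -1.0], [-3.8, -0.3]]
bay [ 549.5 -247.5] 2.45 res [[-2.6, 1.5], [-1.6, -1.3], [4.7, -0.8], [3.2, 0.0], [-3.8, 0.6]]
[ 1.29442878  0.33227475 -0.06469287  1.46022226  0.02162203  1.34988258
 -0.08850852]
```

Request:
{"op": "step_arm", "data": {"rows": [[[3.51, -3.74, 0, 0, 0, 0, 0.3], [3.51, -3.74, 0, 0, 0, 0, 0.3], [3.51, -3.74, 0, 0, 0, 0, 0.3], [3.51, -3.74, 0, 0, 0, 0, 0.3], [3.51, -3.74, 0, 0, 0, 0, 0.3], [5.71, -1.16, 0, 0, 0, 0, 0.3], [5.71, -1.16, 0, 0, 0, 0, 0.3], [5.71, -1.16, 0, 0, 0, 0, 0.3], [5.71, -1.16, 0, 0, 0, 0, 0.3], [5.71, -1.16, 0, 0, 0, 0, 0.3]]]}}

```text
t: 1.65
tool_pos: [543.2, -251.4, 236.8]
eef_rot: [[0.968, 0.25, 0.001], [0.25, -0.968, -0.001], [0.0, 0.001, -1.0]]
force: [0.8, -0.7, 1.3]
gripper_width: 61.4
```

Request:
{"op": "step_arm", "data": {"force": 12, "rows": [[[0, 0, 5, 0, 0, 0, 0.3], [0, 0, 5, 0, 0, 0, 0.3], [0, 0, 4.5, 0, 0, 0, 0.3], [-0.1, 0, 2.6, 0, 0, 0, 0.3], [0, 0, 0, 0, 0, 0, 0.6], [0, 0, 0, 0, 0, 0, 0.6], [0, 0, 0, 0, 0, 0, 0.6], [0, 0, 0, 0, 0, 0, 0.6]]]}}

```text
t: 2.65
tool_pos: [541.7, -252.6, 67.1]
eef_rot: [[0.968, 0.251, 0.002], [0.251, -0.968, -0.001], [0.002, 0.002, -1.0]]
force: [-1.2, 0.6, 7.0]
gripper_width: 45.6
```

Request:
{"op": "step_arm", "data": {"rows": [[[0, 0, 0, 0, 0, -0.175, 0.6], [0, 0, 0, 0, 0, -0.175, 0.6], [0, 0, 0, 0, 0, -0.175, 0.6], [0, 0, 0, 0, 0, -0.175, 0.6], [0, 0, 0, 0, 0, -0.175, 0.6], [0, 0, 0, 0, 0, -0.175, 0.6], [0, 0, 0, 0, 0, -0.175, 0.6], [0, 0, 0, 0, 0, -0.175, 0.6], [0, 0, 0, 0, 0, -0.175, 0.6], [0, 0, 0, 0, 0, -0.175, 0.6]]]}}

```text
t: 3.9
tool_pos: [542.2, -253.1, 67.2]
eef_rot: [[-0.424, 0.905, 0.004], [0.906, 0.424, -0.002], [-0.003, 0.003, -1.0]]
force: [1.8, -0.9, 2.9]
gripper_width: 46.0
```

Request:
{"op": "step_arm", "data": {"rows": [[[0, 0, 0, 0, 0, -0.175, 0.6], [0, 0, 0, 0, 0, -0.175, 0.6], [0, 0, 0, 0, 0, 0, 0.6], [0, 0, 0, 0, 0, 0, 0.6]]]}}

```text
t: 4.4
tool_pos: [542.0, -252.8, 67.1]
eef_rot: [[-0.704, 0.71, 0.003], [0.71, 0.704, -0.001], [-0.003, 0.001, -1.0]]
force: [1.9, 0.3, 7.0]
gripper_width: 45.6
```

Request:
{"op": "step_arm", "data": {"rows": [[[0, 0, 0, 0, 0, 0, 0.3], [0, 0, 0, 0, 0, 0, 0.3], [0, 0, 0, 0, 0, 0, 0.3], [0, 0, -2, 0, 0, 0, 0.3], [0, 0, -5, 0, 0, 0, 0.3], [0, 0, -5, 0, 0, 0.15, 0.3], [0, 0, -5, 0, 0, 0.15, 0.3], [0, 0, 0, 0, 0, 0.15, 0.3], [0, 0, 0, 0, 0, 0.15, 0.3], [0, 0, 0, 0, 0, 0.156, 0.3]]]}}

```text
t: 5.65
tool_pos: [540.9, -252.0, 237.2]
eef_rot: [[-0.022, 1.0, 0.001], [1.0, 0.022, -0.001], [-0.001, 0.001, -1.0]]
force: [0.2, 0.6, -0.1]
gripper_width: 61.1
```

Request:
{"op": "step_arm", "data": {"rows": [[[6, 0, 0, 0, 0, 0, 0.3], [6, 0, 0, 0, 0, 0, 0.3], [6, 0, 0, 0, 0, 0, 0.3], [6, 0, 0, 0, 0, 0, 0.3], [0, 0, 0, 0, 0, 0, 0.3]]]}}

```text
t: 6.28
tool_pos: [533.9, -6.3, 237.5]
eef_rot: [[-0.036, 0.999, 0.002], [0.999, 0.036, 0.0], [0.0, 0.002, -1.0]]
force: [-0.6, -0.5, 0.5]
gripper_width: 61.2
```

```bash
python3 - <<'E'
from h import *
t,Kt,Vt=cap('top');s,Ks,Vs=cap('scene');cv2.imwrite('pics/t1.png',t);cv2.imwrite('pics/s1.png',s)
out=np.hstack([crop(t,376,148,100,110,4),crop(s,205,225,100,110,4)])
cv2.imwrite('pics/c3.png',cv2.convertScaleAbs(out,alpha=1.7))
cc={}
for nm,im,box,K,V in(('t',t,(395,195,50,40),Kt,Vt),('s',s,(230,255,32,22),Ks,Vs)):
    x,y,w,h=box;hsv=cv2.cvtColor(im[y:y+h,x:x+w],cv2.COLOR_BGR2HSV)
    B=cv2.inRange(hsv,(100,130,90),(125,255,255));Y=cv2.inRange(hsv,(18,90,70),(35,255,255))
    n,l,st,c=cv2.connectedComponentsWithStats(B|Y);i=1+np.argmax(st[1:,4])
    (ex,ey),ax,an=cv2.fitEllipse(cv2.findContours((l==i).astype(np.uint8),0,1)[0][0])
    n,ly,sty,cy=cv2.connectedComponentsWithStats(Y);k=1+np.argmax(sty[1:,4])
    a=onz(K,V,ex+x,ey+y,84);q=np.argwhere(ly==k)[:,::-1]+[x,y];w=np.array([onz(K,V,u,v,84)[:2] for u,v in q]);d=w.mean(0)-a[:2]
    vx=cv2.fitLine(w.astype(np.float32),2,0,.01,.01).ravel()[:2]
    print('capcentre',a.round(1),'bar ang',np.degrees(np.arctan2(d[1],d[0])),'len',np.hypot(*d),'line',np.degrees(np.arctan2(vx[1],vx[0])))
print(r.sense()['qpos'].round(2))
E
```

```text
capcentre [ 542.1 -253.4   84. ] bar ang 1.8460399902295002 len 14.108604401914631 line 1.223641
capcentre [ 541. -255.   84.] bar ang 6.158292494701004 len 9.214708944491276 line 1.5338043
[ 0.73  0.24 -0.9   1.66  0.19  1.33 -0.18]
```

View pics/c3.png

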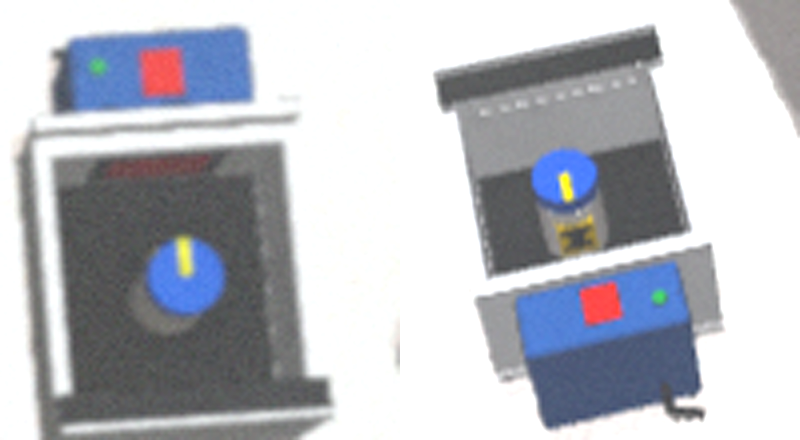

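The jar now faces the window: the bar points to the top of the image at crop (185,250), and the label is turned towards the reader. Its angle is about 1.5° against about 2.7° for the bay. Next I refine the panel pose.

```bash
python3 - <<'E'
from h import *
_,Kt,Vt=cap('top');_,Ks,Vs=cap('scene')
f=lambda x0,y0,X,Y:(x0+(X+.5)/4-.5,y0+(Y+.5)/4-.5)
pt=(165,200);ps=(370,190)
D=[('hi+y',(33,40),(322,150),126.2),('hi-y',(301,30),(115,192),126.2),('lo+y',(68,265),(248,103),40.2),('lo-y',(325,247),(55,142),40.2)]
A=[]
for n,a,b,z in D:
    p=onz(Kt,Vt,*f(*pt,*a),z);q=onz(Ks,Vs,*f(*ps,*b),z);A.append((p+q)/2);print(n,p.round(1),q.round(1))
print('centre',np.mean(A,0))
# rib top corners: scene (530,96)-(625,84) near edge ; predicted for a panel pose
def pose(x,y,yaw):
    c,s=np.cos(yaw),np.sin(yaw);th=np.radians(35);X=np.array([np.cos(th)*c,np.cos(th)*s,np.sin(th)]);Y=np.array([-s,c,0]);return np.array([x,y,75.]),X,Y,np.cross(X,Y)
c=np.mean(A,0);yw=np.radians(1.5)
o,X,Y,Z=pose(0,0,yw);o=np.array([c[0],c[1],83.2])-10*Z;print('origin',o)
g=lambda x,y,z:o+x*X+y*Y+z*Z
pts=np.array([g(sx*7,sy*35,50) for sx in(-1,1) for sy in(-1,1)])
for K,V,c0 in((Kt,Vt,pt),(Ks,Vs,ps)): print(((proj(K,V,pts)-c0)*4+1.5).round(0).tolist())
E
```

```text
hi+y [563.7 332.4 126.2] [559.3 329.7 126.2]
hi-y [566.4 176.9 126.2] [562.8 176.6 126.2]
lo+y [442.3 329.4  40.2] [437.  330.6  40.2]
lo-y [449.9 173.5  40.2] [441.1 174.8  40.2]
centre [502.81609968 252.99745945  83.2       ]
origin [508.54989854 253.14760426  75.00847956]
[[235.0, 190.0], [114.0, 196.0], [232.0, 169.0], [111.0, 174.0]]
[[131.0, 103.0], [222.0, 85.0], [137.0, 107.0], [229.0, 89.0]]
```

Request:
{"op": "step_arm", "data": {"rows": [[[5.21, -1.59, 0, 0, 0, 0, 0.3], [5.21, -1.59, 0, 0, 0, 0, 0.3], [5.21, -1.59, 0, 0, 0, 0, 0.3], [5.21, -1.59, 0, 0, 0, 0, 0.3], [5.21, -1.59, 0, 0, 0, 0.01, 0.3], [0, 0, 0, -0.153, 0, 0, 0.3], [0, 0, 0, -0.153, 0, 0, 0.3], [0, 0, 0, -0.153, 0, 0, 0.3], [0, 0, 0, -0.152, 0, 0, 0.3], [0, 0, 0, 0, 0, 0, 0.3]]]}}

```text
t: 7.72
tool_pos: [447.0, 244.3, 235.5]
eef_rot: [[-0.016, 0.817, 0.576], [1.0, 0.016, 0.005], [-0.005, 0.576, -0.817]]
force: [0.1, 0.1, 0.1]
gripper_width: 60.7
```

```bash
cat > d.py <<'E'
from h import *
def rt(yaw,tip): # tool rot for panel yaw(deg), tip(deg)
    y,t=np.radians([yaw,tip]);X=np.array([np.cos(t)*np.cos(y),np.cos(t)*np.sin(y),np.sin(t)]);Y=np.array([-np.sin(y),np.cos(y),0]);return np.c_[Y,X,np.cross(Y,X)]
def delta(pos,R):
    s=r.sense();R0=s['eef_rot'];d=R0.T@(np.array(pos)-s['tool_pos'])/10
    w=cv2.Rodrigues(R0.T@R)[0].ravel();print('shift cm',d.round(2),'turn',w.round(3),'| pos',s['tool_pos'].round(1),'q',s['qpos'].round(2),'F',s['force'].round(1),'w',round(s['gripper_width'],1),'t',s['t'])
E
python3 - <<'E'
from d import *
R=rt(1.5,35);o=np.array([508.5,253.1,75.]);Z=-R[:,2]
delta(o+111*Z,R);delta(o+31*Z,R)
E
```

```text
shift cm [ 0.75 -4.17  5.57] turn [ 0.003  0.01  -0.006] | pos [447.  244.3 235.5] q [ 0.44 -0.42 -1.07  2.15  0.01  0.7  -0.67] F [0.1 0.1 0.1] w 60.7 t 7.725
shift cm [ 0.83 -4.19 13.57] turn [ 0.003  0.01  -0.006] | pos [447.  244.3 235.5] q [ 0.44 -0.42 -1.07  2.15  0.01  0.7  -0.67] F [0.1 0.1 0.1] w 60.7 t 7.725
```

Request:
{"op": "step_arm", "data": {"force": 40, "rows": [[[0.4, -2.1, 2.8, 0.003, 0.01, -0.006, 0.3], [0.35, -2.1, 2.8, 0, 0, 0, 0.3], [0, 0, 2.5, 0, 0, 0, 0.3], [0.05, 0, 2.5, 0, 0, 0, 0.3], [0, 0, 2.0, 0, 0, 0, 0.3], [0, 0, 1.0, 0, 0, 0, 0.3]]]}}

```text
t: 8.48
tool_pos: [466.9, 245.0, 116.3]
eef_rot: [[-0.02, 0.845, 0.534], [1.0, 0.023, 0.002], [-0.01, 0.534, -0.846]]
force: [-0.2, -0.5, 1.0]
gripper_width: 61.0
```

```bash
python3 - <<'E'
from d import *
R=rt(1.5,35);o=np.array([508.5,253.1,75.]);Z=-R[:,2]
delta(o+31*Z,R)
t,_,_=cap('top');s,_,_=cap('scene')
cv2.imwrite('pics/c4.png',cv2.convertScaleAbs(np.hstack([crop(t,165,195,100,100,4),crop(s,370,170,100,100,4)]),alpha=1.6))
E
```

```text
shift cm [0.73 1.18 2.62] turn [-0.048  0.012  0.001] | pos [466.9 245.  116.3] q [ 0.61  0.14 -1.44  2.21  0.9   0.7  -1.43] F [-0.2 -0.5  1. ] w 61.0 t 8.475
```

View pics/c4.png

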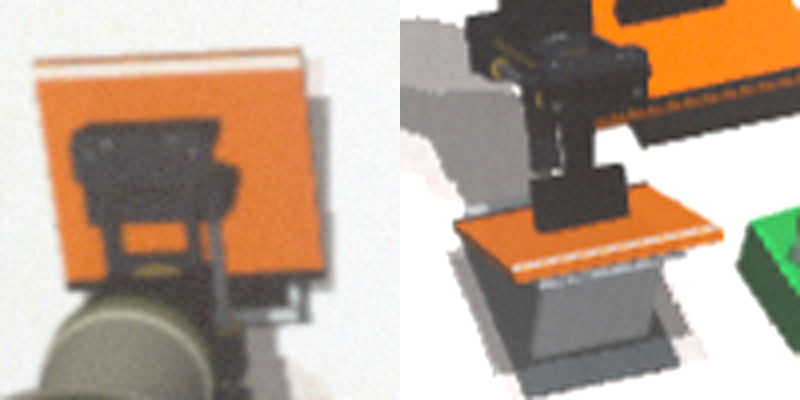

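The view at the rest shows the gripper above the rib (scene crop (560,150)). The TCP is about 30 mm short of the commanded pose, and joint 3 is close to its limit. I'll continue slowly.

Request:
{"op": "step_arm", "data": {"rows": [[[0.18, 0.3, 0, -0.012, 0.003, 0, 0.3], [0.18, 0.3, 0, -0.012, 0.003, 0, 0.3], [0.18, 0.3, 0, -0.012, 0.003, 0, 0.3], [0.18, 0.3, 0, -0.012, 0.003, 0, 0.3]]]}}

```text
t: 9.07
tool_pos: [474.6, 253.6, 123.4]
eef_rot: [[-0.032, 0.816, 0.577], [0.999, 0.029, 0.016], [-0.004, 0.577, -0.817]]
force: [0.1, 0.7, 0.3]
gripper_width: 60.8
```

```bash
python3 - <<'E'
from d import *
R=rt(1.5,35);o=np.array([508.5,253.1,75.]);Z=-R[:,2]
delta(o+31*Z,R)
E
```

```text
shift cm [-0.14 -0.01  2.8 ] turn [ 0.004 -0.001  0.007] | pos [474.6 253.6 123.4] q [ 0.57  0.12 -1.41  2.22  0.97  0.67 -1.5 ] F [0.1 0.7 0.3] w 60.8 t 9.075
```

Request:
{"op": "step_arm", "data": {"rows": [[[-0.04, 0, 0.7, 0, 0, 0, 0.3], [-0.05, 0, 0.7, 0, 0, 0, 0.3], [-0.05, 0, 0.7, 0, 0, 0, 0.3], [0, 0, 0.7, 0, 0, 0, 0.3], [0, 0, 0, 0, 0, 0, 0.3]]]}}

```text
t: 9.7
tool_pos: [490.3, 252.7, 99.6]
eef_rot: [[-0.033, 0.818, 0.575], [0.999, 0.028, 0.016], [-0.003, 0.575, -0.818]]
force: [-0.6, -0.1, 0.5]
gripper_width: 61.5
```

```bash
python3 - <<'E'
from d import *
R=rt(1.5,35);o=np.array([508.5,253.1,75.]);Z=-R[:,2]
delta(o+31*Z,R)
E
```

```text
shift cm [-0.01  0.08 -0.04] turn [ 0.002 -0.001  0.007] | pos [490.3 252.7  99.6] q [ 0.43  0.25 -1.29  2.21  1.15  0.72 -1.62] F [-0.6 -0.1  0.5] w 61.5 t 9.7
```

Request:
{"op": "step_arm", "data": {"force": 40, "rows": [[[0, 0, 0, 0, 0, 0, 1], [0, 0, 0, 0, 0, 0, 1], [0, 0, 0, 0, 0, 0, 1], [0, 0, 0, 0, 0, 0, 1], [0, 0, 0, 0, 0, 0, 1], [0, 0, 0, 0, 0, 0, 1]]]}}

```text
t: 10.45
tool_pos: [489.9, 252.6, 99.5]
eef_rot: [[-0.033, 0.818, 0.574], [0.999, 0.028, 0.016], [-0.003, 0.575, -0.818]]
force: [-3.1, 0.1, -0.2]
gripper_width: 13.9
```

Request:
{"op": "step_arm", "data": {"rows": [[[0, 0, -0.5, 0, 0, 0, 1], [0, 0, -1, 0, 0, 0, 1], [0, 0, -1.5, 0, 0, 0, 1], [0, 1.2, -1.64, 0, 0, 0, 1], [0, 1.7, -2.46, 0, 0, 0, 1], [0, 1.7, -2.46, 0, 0, 0, 1], [0, 1.7, -2.46, 0, 0, 0, 1], [0, 1.7, -2.46, 0, 0, 0, 1], [0, 1.2, -1.64, 0, 0, 0, 1], [0, 0, 0, 0, 0, 0, 1]]]}}

```text
t: 11.7
tool_pos: [473.1, 252.5, 280.7]
eef_rot: [[-0.031, 0.818, 0.575], [0.999, 0.029, 0.013], [-0.006, 0.575, -0.818]]
force: [-0.5, -0.6, -4.5]
gripper_width: 13.9
```

```bash
python3 - <<'E'
from d import *
R=rt(2.7,27);Z=-R[:,2]
print(R)
delta([560,0,285],R)
E
```

```text
[[-0.04710645  0.8900174   0.45348651]
 [ 0.99888987  0.04197215  0.02138588]
 [ 0.          0.4539905  -0.89100652]]
shift cm [-25.51   6.62   4.3 ] turn [ 0.141  0.013 -0.01 ] | pos [473.1 252.5 280.7] q [ 0.34 -0.32 -0.98  2.04  0.13  0.79 -0.72] F [-0.5 -0.6 -4.5] w 13.9 t 11.7
```

Request:
{"op": "step_arm", "data": {"rows": [[[0, 0, 0, 0.07, 0.007, -0.005, 1], [-2, 0.2, 0.1, 0.071, 0.006, -0.005, 1], [-4.2, 0.42, 0.22, 0, 0, 0, 1], [-4.2, 0.42, 0.22, 0, 0, 0, 1], [-4.2, 0.42, 0.22, 0, 0, 0, 1], [-4.2, 0.42, 0.22, 0, 0, 0, 1], [-4.2, 0.42, 0.22, 0, 0, 0, 1], [-4.2, 0.42, 0.22, 0, 0, 0, 1]]]}}

```text
t: 12.7
tool_pos: [515.3, -19.9, 277.6]
eef_rot: [[-0.046, 0.892, 0.45], [0.999, 0.041, 0.02], [-0.0, 0.45, -0.893]]
force: [1.6, 0.1, -2.8]
gripper_width: 13.7
```

```bash
cat >> d.py <<'E'
BX,BY,BYAW=552.,-247.4,2.7
def tcp(tx,tz,tip,ty=0,dx=0,dy=0):
    R=rt(BYAW,tip);y=np.radians(BYAW);c,s=np.cos(y),np.sin(y)
    T=np.array([BX+dx+tx*c-ty*s,BY+dy+tx*s+ty*c,tz]);return T+95*R[:,1]-29*R[:,2],R
E
python3 - <<'E'
from d import *
p,R=tcp(-70,211,27);delta(p,R)
E
```

```text
shift cm [-22.9    2.57   1.04] turn [-0.004  0.001 -0.001] | pos [515.3 -19.9 277.6] q [ 0.37 -0.25 -0.35  2.05 -0.14  0.87  0.12] F [ 1.6  0.1 -2.8] w 13.7 t 12.7
```

Request:
{"op": "step_arm", "data": {"rows": [[[-4, 0.4, 0.2, 0, 0, 0, 1], [-4, 0.4, 0.2, 0, 0, 0, 1], [-4, 0.4, 0.2, 0, 0, 0, 1], [-4, 0.4, 0.2, 0, 0, 0, 1], [-4, 0.4, 0.2, 0, 0, 0, 1], [-2.9, 0.57, 0.04, 0, 0, 0, 1], [0, -1.3, 2.6, 0, 0, 0, 1], [0, -1.4, 2.7, 0, 0, 0, 1], [0, 0, 0, 0, 0, 0, 1], [0, 0, 0, 0, 0, 0, 1]]]}}

```text
t: 13.95
tool_pos: [554.3, -246.1, 222.9]
eef_rot: [[-0.046, 0.891, 0.452], [0.999, 0.041, 0.021], [-0.0, 0.453, -0.892]]
force: [0.4, -0.4, -2.2]
gripper_width: 13.6
```

```bash
python3 - <<'E'
from d import *
p,R=tcp(-70,150,27);delta(p,R)
t,Kt,Vt=cap('top');s,Ks,Vs=cap('scene');cv2.imwrite('pics/t2.png',t);cv2.imwrite('pics/s2.png',s)
cv2.imwrite('pics/c5.png',cv2.convertScaleAbs(np.hstack([crop(t,370,150,100,130,4),crop(s,205,210,100,130,4)]),alpha=1.7))
S=r.sense();R=S['eef_rot'];g=lambda x,y,z:S['tool_pos']+x*R[:,1]+y*R[:,0]-(z-31)*R[:,2]
N=[('hi+',75,78,10),('hi-',75,-78,10),('lo+',-75,78,10),('lo-',-75,-78,10),('hi+b',75,78,0),('hi-b',75,-78,0)]
P=np.array([g(*n[1:]) for n in N])
for nm,K,V,c0 in(('t',Kt,Vt,(370,150)),('s',Ks,Vs,(205,210))):
    print(nm,[(n[0],((q-c0)*4+1.5).round(0).tolist()) for n,q in zip(N,proj(K,V,P))])
E
```

```text
shift cm [-0.12 -0.25  0.31] turn [-0.002  0.001 -0.001] | pos [ 554.3 -246.1  222.9] q [ 0.5   0.04 -0.04  1.91 -0.31  0.8   0.69] F [ 0.4 -0.4 -2.2] w 13.6 t 13.95
t [('hi+', [86.0, 63.0]), ('hi-', [372.0, 45.0]), ('lo+', [92.0, 327.0]), ('lo-', [369.0, 309.0]), ('hi+b', [83.0, 60.0]), ('hi-b', [367.0, 41.0])]
s [('hi+', [292.0, 174.0]), ('hi-', [41.0, 229.0]), ('lo+', [260.0, 84.0]), ('lo-', [32.0, 132.0]), ('hi+b', [295.0, 188.0]), ('hi-b', [44.0, 244.0])]
```

View pics/c5.png

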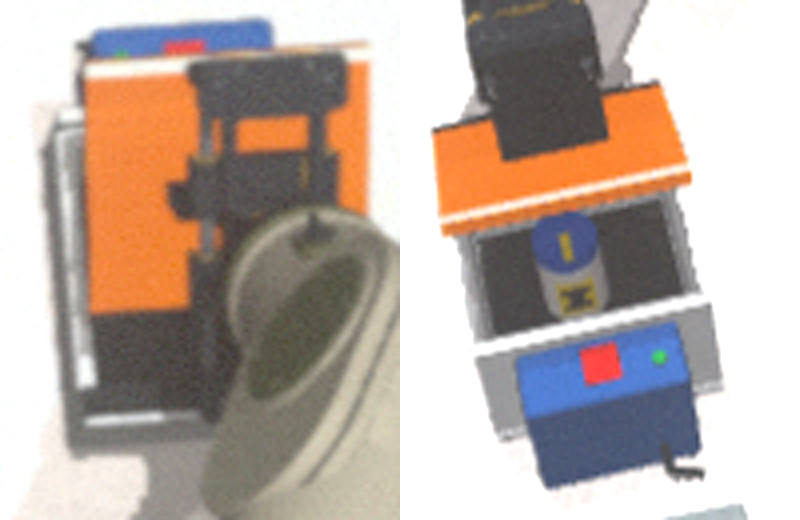

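The staged panel matches the predicted corners to within about 1 px in both views: top crop hi+ (86,66), scene crop hi- (441,232). It sits squarely over the bay, and the jar is still facing the window. Now I lower it and insert the tongue.

```bash
python3 - <<'E'
from d import *
for a in((-70,100,27),(-70,90,27),(-90,90,27)): delta(*tcp(*a))
E
```

```text
shift cm [-0.1  -2.6   4.83] turn [-0.     0.001 -0.001] | pos [ 554.7 -246.3  223.8] q [ 0.5   0.04 -0.04  1.91 -0.31  0.8   0.69] F [ 0.6 -0.7 -2.3] w 13.5 t 14.05
shift cm [-0.1  -3.05  5.72] turn [-0.     0.001 -0.001] | pos [ 554.7 -246.3  223.8] q [ 0.5   0.04 -0.04  1.91 -0.31  0.8   0.69] F [ 0.6 -0.7 -2.3] w 13.5 t 14.05
shift cm [-0.1  -4.84  4.81] turn [-0.     0.001 -0.001] | pos [ 554.7 -246.3  223.8] q [ 0.5   0.04 -0.04  1.91 -0.31  0.8   0.69] F [ 0.6 -0.7 -2.3] w 13.5 t 14.05
```

Request:
{"op": "step_arm", "data": {"rows": [[[-0.05, -0.6, 1.14, 0, 0, 0, 1], [-0.05, -0.6, 1.14, 0, 0, 0, 1], [0, -0.6, 1.14, 0, 0, 0, 1], [0, -0.6, 1.14, 0, 0, 0, 1], [0, -0.6, 1.14, 0, 0, 0, 1], [0, 0, 0, 0, 0, 0, 1], [0, 0, 0, 0, 0, 0, 1]]]}}

```text
t: 14.92
tool_pos: [553.4, -247.1, 158.2]
eef_rot: [[-0.046, 0.891, 0.452], [0.999, 0.041, 0.021], [-0.0, 0.453, -0.892]]
force: [0.1, -0.9, -3.5]
gripper_width: 13.6
```

```bash
python3 - <<'E'
from d import *
for a in((-70,90,27),(-90,90,27)): delta(*tcp(*a))
E
```

```text
shift cm [-0.02  0.03 -0.06] turn [-0.001  0.001 -0.001] | pos [ 553.4 -247.1  158.2] q [ 0.51  0.11 -0.04  1.99 -0.36  0.66  0.76] F [ 0.1 -0.9 -3.5] w 13.6 t 14.925
shift cm [-0.02 -1.75 -0.97] turn [-0.001  0.001 -0.001] | pos [ 553.4 -247.1  158.2] q [ 0.51  0.11 -0.04  1.99 -0.36  0.66  0.76] F [ 0.1 -0.9 -3.5] w 13.6 t 14.925
```

Request:
{"op": "step_arm", "data": {"rows": [[[0, -0.35, -0.19, 0, 0, 0, 1], [0, -0.35, -0.19, 0, 0, 0, 1], [0, -0.35, -0.19, 0, 0, 0, 1], [0, -0.35, -0.19, 0, 0, 0, 1], [0, -0.35, -0.19, 0, 0, 0, 1], [0, 0, 0, 0, 0, 0, 1], [0, 0, 0, 0, 0, 0, 1]]]}}

```text
t: 15.8
tool_pos: [533.4, -247.9, 158.5]
eef_rot: [[-0.046, 0.891, 0.452], [0.999, 0.041, 0.021], [-0.0, 0.453, -0.892]]
force: [-0.8, 0.5, -3.1]
gripper_width: 13.7
```

```bash
python3 - <<'E'
from d import *
delta(*tcp(-90,90,27)); delta(*tcp(-95,90,27))
t,Kt,Vt=cap('top');s,Ks,Vs=cap('scene');cv2.imwrite('pics/t3.png',t);cv2.imwrite('pics/s3.png',s)
cv2.imwrite('pics/c6.png',cv2.convertScaleAbs(np.hstack([crop(t,376,150,80,120,5),crop(s,205,220,80,120,5)]),alpha=1.8))
E
```

```text
shift cm [-0.03  0.03 -0.04] turn [-0.002  0.    -0.001] | pos [ 533.4 -247.9  158.5] q [ 0.52  0.07 -0.03  2.02 -0.38  0.67  0.79] F [-0.8  0.5 -3.1] w 13.7 t 15.8
shift cm [-0.03 -0.42 -0.26] turn [-0.002  0.    -0.001] | pos [ 533.4 -247.9  158.5] q [ 0.52  0.07 -0.03  2.02 -0.38  0.67  0.79] F [-0.8  0.5 -3.1] w 13.7 t 15.8
```

View pics/c6.png

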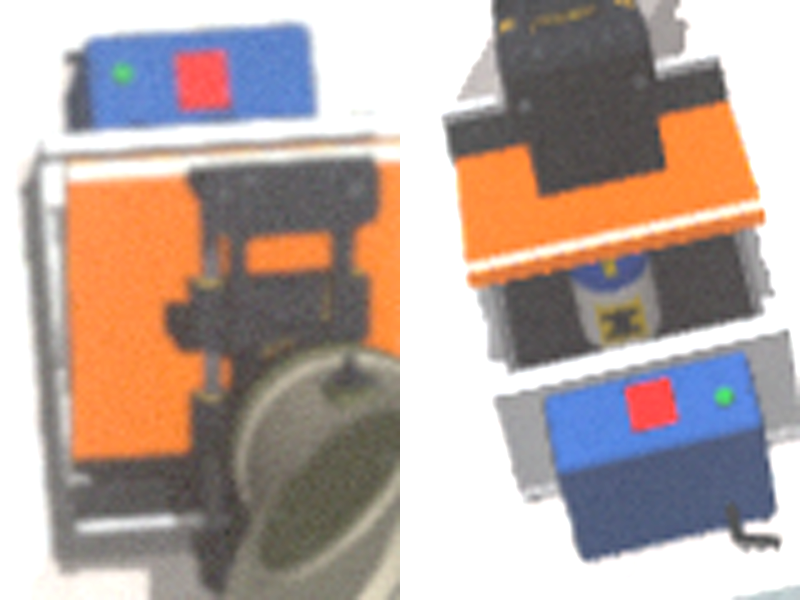

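The tongue edge has gone in at the black lip with no contact force. I'll probe gently towards the lip to find contact.

Request:
{"op": "step_arm", "data": {"rows": [[[0, -0.18, -0.09, 0, 0, 0, 1], [0, 0, 0, 0, 0, 0, 1], [0, 0, 0, 0, 0, 0, 1]]]}}

```text
t: 16.27
tool_pos: [531.3, -248.1, 158.4]
eef_rot: [[-0.046, 0.891, 0.452], [0.999, 0.041, 0.021], [0.0, 0.452, -0.892]]
force: [0.1, 0.3, -3.5]
gripper_width: 13.4
```

Request:
{"op": "step_arm", "data": {"rows": [[[0, -0.18, -0.09, 0, 0, 0, 1], [0, 0, 0, 0, 0, 0, 1], [0, 0, 0, 0, 0, 0, 1]]]}}

```text
t: 16.65
tool_pos: [529.9, -248.1, 159.0]
eef_rot: [[-0.046, 0.89, 0.453], [0.999, 0.041, 0.021], [-0.0, 0.453, -0.891]]
force: [4.7, 0.1, -1.6]
gripper_width: 13.4
```

```bash
cat > low.py <<'E'
from d import *
import sys
def rows(wps):
    s=r.sense();p,R=s['tool_pos'],s['eef_rot']
    for w in wps:
        q,Q=tcp(*w);print((np.r_[R.T@(q-p)/10,cv2.Rodrigues(R.T@Q)[0].ravel()]).round(3).tolist(),w);p,R=q,Q
    print(s['force'].round(1),s['t'],s['qpos'].round(2))
E
python3 - <<'E'
from low import *
rows([(-91.5,90,27)]+[(np.interp(f,[3,15,20,27],[-95,-95,-94,-91.5]),np.interp(f,[0,27],[94.5,90]),f) for f in (25,23,21,19,17,15,13,11,9)])
E
```

```text
[-0.038, 0.186, 0.095, -0.001, 0.001, -0.001] (-91.5, 90, 27)
[0.0, 0.047, 0.271, 0.035, -0.0, 0.0] (np.float64(-92.21428571428571), np.float64(90.33333333333333), 25)
[0.0, 0.045, 0.273, 0.035, 0.0, 0.0] (np.float64(-92.92857142857143), np.float64(90.66666666666667), 23)
[0.0, 0.043, 0.275, 0.035, -0.0, -0.0] (np.float64(-93.64285714285714), np.float64(91.0), 21)
[0.0, 0.055, 0.282, 0.035, 0.0, -0.0] (np.float64(-94.2), np.float64(91.33333333333333), 19)
[-0.0, 0.068, 0.289, 0.035, -0.0, 0.0] (np.float64(-94.6), np.float64(91.66666666666667), 17)
[0.0, 0.067, 0.29, 0.035, -0.0, -0.0] (np.float64(-95.0), np.float64(92.0), 15)
[0.0, 0.104, 0.301, 0.035, -0.0, 0.0] (np.float64(-95.0), np.float64(92.33333333333333), 13)
[0.0, 0.103, 0.301, 0.035, 0.0, -0.0] (np.float64(-95.0), np.float64(92.66666666666667), 11)
[-0.0, 0.102, 0.301, 0.035, -0.0, -0.0] (np.float64(-95.0), np.float64(93.0), 9)
[ 4.7  0.1 -1.6] 16.65 [ 0.53  0.07 -0.03  2.03 -0.38  0.67  0.8 ]
```

Request:
{"op": "step_arm", "data": {"rows": [[[-0.03, 0.18, 0.09, 0, 0, 0, 1], [0, 0.05, 0.27, 0.035, 0, 0, 1], [0, 0.045, 0.27, 0.035, 0, 0, 1], [0, 0.045, 0.275, 0.035, 0, 0, 1], [0, 0.055, 0.28, 0.035, 0, 0, 1], [0, 0.07, 0.29, 0.035, 0, 0, 1]]]}}

```text
t: 17.4
tool_pos: [538.7, -248.2, 146.2]
eef_rot: [[-0.046, 0.957, 0.288], [0.999, 0.044, 0.013], [0.0, 0.288, -0.958]]
force: [1.5, -0.2, -2.5]
gripper_width: 14.0
```

```bash
python3 - <<'E'
from low import *
rows([(-95,np.interp(f,[0,27],[94.5,90]),f) for f in (15,13,11,9,7,5)])
E
```

```text
[0.023, 0.197, 0.229, 0.03, 0.0, -0.002] (-95, np.float64(92.0), 15)
[0.0, 0.104, 0.301, 0.035, -0.0, 0.0] (-95, np.float64(92.33333333333333), 13)
[0.0, 0.103, 0.301, 0.035, 0.0, -0.0] (-95, np.float64(92.66666666666667), 11)
[-0.0, 0.102, 0.301, 0.035, -0.0, -0.0] (-95, np.float64(93.0), 9)
[0.0, 0.101, 0.3, 0.035, 0.0, -0.0] (-95, np.float64(93.33333333333333), 7)
[-0.0, 0.099, 0.3, 0.035, -0.0, 0.0] (-95, np.float64(93.66666666666667), 5)
[ 1.5 -0.2 -2.5] 17.4 [ 0.46  0.17 -0.03  1.89 -0.17  0.83  0.58]
```

Request:
{"op": "step_arm", "data": {"rows": [[[0.02, 0.18, 0.23, 0.03, 0, 0, 1], [0, 0.1, 0.3, 0.035, 0, 0, 1], [0, 0.1, 0.3, 0.035, 0, 0, 1], [0, 0.1, 0.3, 0.035, 0, 0, 1], [0, 0.1, 0.3, 0.035, 0, 0, 1], [0, 0, 0, 0, 0, 0, 1]]]}}

```text
t: 18.15
tool_pos: [548.4, -246.9, 133.7]
eef_rot: [[-0.047, 0.991, 0.123], [0.999, 0.047, 0.006], [0.0, 0.123, -0.992]]
force: [-0.2, 0.4, -3.4]
gripper_width: 13.5
```

```bash
python3 - <<'E'
from low import *
rows([(-95,np.interp(f,[0,27],[94.5,90]),f) for f in (5,3,1.5,0)])
E
```

```text
[-0.064, 0.036, 0.289, 0.036, -0.0, -0.0] (-95, np.float64(93.66666666666667), 5)
[0.0, 0.098, 0.3, 0.035, -0.0, -0.0] (-95, np.float64(94.0), 3)
[-0.0, 0.074, 0.225, 0.026, 0.0, 0.0] (-95, np.float64(94.25), 1.5)
[0.0, 0.073, 0.225, 0.026, 0.0, -0.0] (-95, np.float64(94.5), 0)
[-0.2  0.4 -3.4] 18.15 [ 0.39  0.28 -0.02  1.75 -0.06  0.99  0.45]
```

Request:
{"op": "step_arm", "data": {"rows": [[[-0.04, 0.04, 0.29, 0.036, 0, 0, 1], [0, 0.1, 0.3, 0.035, 0, 0, 1], [0, 0, 0, 0, 0, 0, 1]]]}}

```text
t: 18.52
tool_pos: [550.4, -247.2, 127.9]
eef_rot: [[-0.047, 0.998, 0.052], [0.999, 0.047, 0.003], [0.0, 0.052, -0.999]]
force: [-0.2, -0.1, -4.0]
gripper_width: 13.5
```

Request:
{"op": "step_arm", "data": {"rows": [[[0, 0.07, 0.22, 0.026, 0, 0, 1], [0, 0, 0, 0, 0, 0, 1]]]}}

```text
t: 18.77
tool_pos: [551.0, -247.4, 126.0]
eef_rot: [[-0.046, 0.999, 0.027], [0.999, 0.046, 0.002], [0.0, 0.027, -1.0]]
force: [-0.1, 0.2, -4.2]
gripper_width: 13.6
```

```bash
python3 - <<'E'
from low import *
rows([(-95,94.3,0),(-95,93.5,0)]);print(r.sense()['tool_pos'])
E
```

```text
[-0.004, 0.096, 0.271, 0.027, -0.0, -0.001] (-95, 94.3, 0)
[0.0, 0.0, 0.08, 0.0, 0.0, 0.0] (-95, 93.5, 0)
[-0.1  0.2 -4.2] 18.775 [ 0.36  0.35 -0.01  1.68 -0.01  1.09  0.4 ]
[ 550.968888   -247.40712726  125.98132034]
```

Request:
{"op": "step_arm", "data": {"rows": [[[0, 0.09, 0.2, 0.027, 0, 0, 1], [0, 0, 0, 0, 0, 0, 1], [0, 0, 0, 0, 0, 0, 1]]]}}

```text
t: 19.15
tool_pos: [551.7, -247.6, 124.2]
eef_rot: [[-0.046, 0.999, 0.0], [0.999, 0.046, 0.0], [0.0, 0.0, -1.0]]
force: [0.4, -0.4, -3.6]
gripper_width: 13.6
```

Request:
{"op": "step_arm", "data": {"rows": [[[0, 0, 0.1, 0, 0, 0, 1], [0, 0, 0, 0, 0, 0, 1]]]}}

```text
t: 19.4
tool_pos: [551.5, -247.6, 123.2]
eef_rot: [[-0.046, 0.999, 0.0], [0.999, 0.046, 0.0], [0.0, 0.0, -1.0]]
force: [0.4, 0.1, -2.5]
gripper_width: 13.8
```

Request:
{"op": "step_arm", "data": {"rows": [[[0, 0, 0.1, 0, 0, 0, 1], [0, 0, 0, 0, 0, 0, 1]]]}}

```text
t: 19.65
tool_pos: [551.6, -247.6, 122.2]
eef_rot: [[-0.046, 0.999, 0.0], [0.999, 0.046, 0.0], [0.0, 0.0, -1.0]]
force: [0.1, 0.7, -3.5]
gripper_width: 13.6
```

Request:
{"op": "step_arm", "data": {"rows": [[[0, 0, 0.1, 0, 0, 0, 1], [0, 0, 0, 0, 0, 0, 1]]]}}

```text
t: 19.9
tool_pos: [551.7, -247.6, 122.0]
eef_rot: [[-0.046, 0.999, 0.001], [0.999, 0.046, 0.0], [0.0, 0.001, -1.0]]
force: [-3.2, 2.3, 4.7]
gripper_width: 13.7
```

Request:
{"op": "step_arm", "data": {"rows": [[[0, 0, 0.1, 0, 0, 0, 1], [0, 0, 0, 0, 0, 0, 1]]]}}

```text
t: 20.15
tool_pos: [551.7, -247.6, 121.9]
eef_rot: [[-0.046, 0.999, 0.001], [0.999, 0.046, -0.0], [-0.0, 0.001, -1.0]]
force: [-7.8, 3.5, 13.5]
gripper_width: 13.7
```

Request:
{"op": "step_arm", "data": {"rows": [[[0, 0, -0.1, 0, 0, 0, 1], [0, 0, 0, 0, 0, 0, 0.75], [0, 0, 0, 0, 0, 0, 0.6], [0, 0, 0, 0, 0, 0, 0.5], [0, 0, 0, 0, 0, 0, 0.5], [0, 0, -2, 0, 0, 0, 0.5], [0, 0, -4, 0, 0, 0, 0.5], [0, 0, -5, 0, 0, 0, 0.5], [0, 0, -5, 0, 0, 0, 0.5]]]}}

```text
t: 21.28
tool_pos: [551.4, -247.5, 282.7]
eef_rot: [[-0.046, 0.999, 0.0], [0.999, 0.046, 0.0], [0.0, 0.0, -1.0]]
force: [0.6, -0.4, -0.3]
gripper_width: 43.4
```

Request:
{"op": "step_arm", "data": {"rows": [[[5, 0, 0, 0, 0, 0, 0.5], [6, 0, 0, 0, 0, 0, 0.5], [6, 0, 0, 0, 0, 0, 0.5], [6, 0, 0, 0, 0, 0, 0.5], [0, 0, 0, 0, 0, 0, 0.5]]]}}

```text
t: 21.9
tool_pos: [540.8, -12.1, 281.6]
eef_rot: [[-0.054, 0.999, 0.001], [0.999, 0.054, 0.002], [0.002, 0.001, -1.0]]
force: [0.2, -0.7, 0.5]
gripper_width: 43.2
```

```bash
python3 - <<'E'
from d import *
t,Kt,Vt=cap('top');s,Ks,Vs=cap('scene');cv2.imwrite('pics/t4.png',t);cv2.imwrite('pics/s4.png',s)
cv2.imwrite('pics/c7.png',cv2.convertScaleAbs(np.hstack([crop(t,376,150,80,120,5),crop(s,205,220,80,120,5)]),alpha=1.7))
y=np.radians(2.7);c,q=np.cos(y),np.sin(y)
g=lambda a,b,z:[BX+a*c-b*q,BY+a*q+b*c,92+z]
P=np.array([g(75,78,10),g(75,-78,10),g(-75,78,10),g(-75,-78,10),g(7,35,50),g(7,-35,50),g(-7,35,50),g(-7,-35,50)])
for K,V,c0 in((Kt,Vt,(376,150)),(Ks,Vs,(205,220))):print(((proj(K,V,P)-c0)*5+2).round(0).tolist())
E
```

```text
[[48.0, 167.0], [373.0, 145.0], [75.0, 477.0], [405.0, 455.0], [162.0, 282.0], [313.0, 272.0], [165.0, 312.0], [316.0, 302.0]]
[[384.0, 317.0], [94.0, 383.0], [328.0, 106.0], [56.0, 165.0], [273.0, 192.0], [144.0, 220.0], [268.0, 172.0], [140.0, 200.0]]
```

View pics/c7.png

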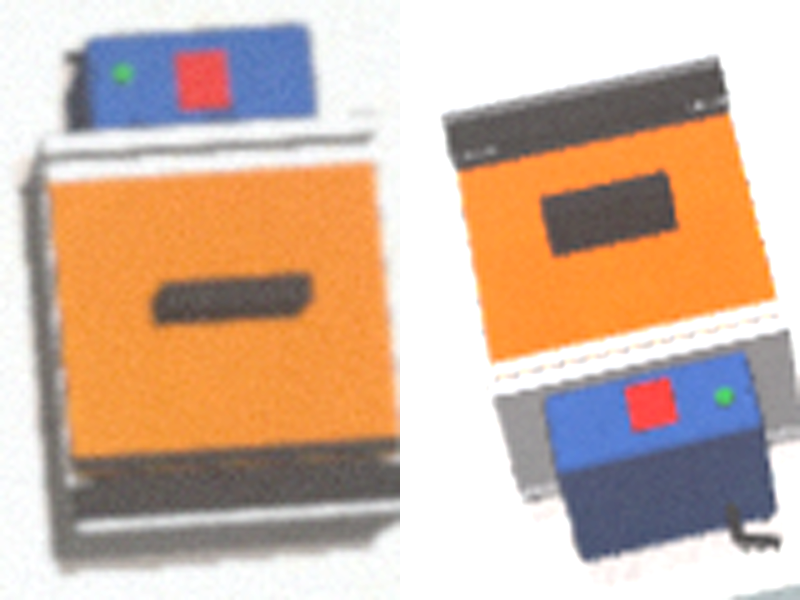

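The panel lies flat between the lip and the backstop. Its edges at top crop (48,165)–(373,148) match the predicted closed pose, and the rib is centred. One last numeric check on the bystanders before I hand in.

```bash
python3 - <<'E'
from h import *
a=cv2.imread('pics/top0.png').astype(int)
b,_,_=cap('top');cv2.imwrite('pics/t5.png',b);b=b.astype(int)
for n,(x,y,w,h) in dict(bottle=(300,200,40,36),dishes=(293,257,46,46),beaker=(304,138,30,38),rack=(85,200,78,55),tipbox=(474,186,52,64),timer=(482,258,42,38)).items():
    A,B=[i[y:y+h,x:x+w].mean(2).astype(np.float32) for i in(a,b)]
    print(n,np.round(cv2.phaseCorrelate(A,B),2).tolist() if 0 else (np.round(cv2.phaseCorrelate(A,B)[0],2).tolist(),round(float(np.abs(A-B).mean()),1)))
s=r.sense();print(s['t'],s['force'].round(1),s['tool_pos'].round(0))
job.job_done()
E
```

```text
bottle ([-11.12, 3.85], 30.1)
dishes ([-0.8, 0.02], 27.2)
beaker ([-6.57, -4.51], 20.6)
rack ([0.02, -0.07], 2.0)
tipbox ([0.13, -0.07], 1.7)
timer ([0.59, -0.04], 1.7)
22.05 [0.3 0.1 0.1] [541. -19. 281.]
the job is handed in; nothing more can be done
```

```bash
python3 - <<'E'
import cv2,numpy as np
for p,q,B in(('scene0','s3',dict(bottle=(318,232,30,48),dishes=(308,208,38,36),beaker=(328,288,32,40))),('top0','t3',dict(bottle=(300,200,40,36),dishes=(293,257,46,46),beaker=(304,138,30,38)))):
    a,b=[cv2.imread(f'pics/{i}.png',0).astype(np.float32) for i in(p,q)]
    for n,(x,y,w,h) in B.items():
        A,C=a[y:y+h,x:x+w],b[y:y+h,x:x+w];print(q,n,np.round(cv2.phaseCorrelate(A,C)[0],2),np.abs(A-C).mean().round(1))
E
```

```text
s3 bottle [ 0.06 -0.07] 2.4
s3 dishes [ 0.05 -0.03] 2.5
s3 beaker [ 0.12 -0.06] 2.8
t3 bottle [0.07 0.08] 3.2
t3 dishes [-0.02  0.07] 3.4
t3 beaker [-0.09  0.14] 3.0
```

I turned the jar to face the reader's window and let go of it. Then I took the panel off its rest, slipped its tongue under the lip tipped up 27°, lowered it slowly until it lay flat, and let go. I handed the job in at 22 s of the 72 s allowed. No verdict is reported.

- **Jar:** after release its cap bar pointed at about 1.5–2°, against 2.7° for the bay. One coarser reading from the scene camera said 6°, still within the 14° limit. It was still facing the window in the last view before the panel closed. The closed panel hides it, so I could not check it after that.
- **Panel:** while tipped up it met the lip with 4.7 N where the geometry said it should. Flat, it met the seat with the tool at z 122 mm, where I expected 123. The last views show it flat and square between the lip and the backstop, and the seat's 4 mm of play limits how far fore or aft it can be.
- **Bystanders:** the tube rack, tip box and timer showed no movement in the last picture. The arm blocked the view of the wash bottle, dishes and beaker there, so their readings in that check mean nothing. In the pictures taken when the tongue went in, those three had not moved in either view. After that the empty gripper passed over that area only once, well above them.
- **Disagreements:** my measurements of the bay's fore-and-aft position varied by up to 7 mm. I used the average, and the contact with the lip confirmed it. At the rest, joint 3 came close to its limit and the arm stopped about 30 mm short, so I finished that approach in slow steps.

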